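# Set the laser stand's sliding arm to the tape mark and cam it tight

## Robot

A 7-joint arm with a two-finger parallel gripper is mounted at the origin on the work surface. World frame = base frame: x ahead of the robot, y to its left, z up, the work surface at z = 0. Lengths are in m, angles in rad, forces in N, time in s.
With the tool pointing down it reaches from about 0.4 to 0.85 m from the base axis. Payload 6.9 kg.
Tool frame: the origin (TCP) lies midway between the tips of the shut fingers; the grasp point (between the pads) lies behind it (ctrl.pinch_z is the z of the grasp point in the tool frame, in m); z points along the fingers, y is the line along which they close (so a half turn about z gives the same grasp; the last joint's range is limited). The gripper opens to 85 mm and grips with 20 to 120 N. Pads are 22 mm wide; open, the fingers measure 114 mm over their backs; the gripper's body (76 mm by 85 mm) begins 54 mm behind the grasp point. The pads swing forward as they close: fully open they stand 13 mm farther back than shut.
Start: joints at [-1.095, 0.507, -0.238, 1.5, 0.126, 1.149, -0.155], TCP at [0.226, 0.583, 0.231] pointing down, gripper open.
Joint ranges: [-3.08, 3.08], [-0.24, 2.05], [-1.43, 1.35], [0, 2.5], [-1.52, 4.66], [0.17, 1.96], [-2.89, 2.89]. Speed limits (rad/s): [2.39, 2.39, 3.14, 3.14, 3.14, 3.14, 3.14].

## Interface

Orientations are given as a unit quaternion [w, x, y, z].
In Python, from station import ctrl, get_state, vision, ticket, models gives the robot as it stands. Calls block until the motion is done:
- ctrl.movep(position, orientation): joint-space move of the TCP to a pose.
- ctrl.movel(position, frame=None, max_speed=0.15): straight line of the TCP; frame=None keeps the orientation; max_speed is the mean speed in m/s.
- ctrl.set_joints(angles): joint-space move.
- ctrl.ungrasp() and ctrl.close_gripper(force=None): open the fingers fully, or close them until they stop; force is the grip in N (None keeps the last).
- ctrl.pause(seconds).
- ctrl.ik(position, orientation): joint angles nearest the present ones, or None.
- get_state(): the state.
- vision.grab_frame(name): name is "scene" or "side" or "wrist"; returns (picture, depth): 400x640x3 uint8, blue, green, red; 400x640 float32, m along the optical axis (not along the pixel's ray), 0 where there is no reading.
- vision.camera_info(name): a dict with "mtx" (3x3 intrinsics, pixels), "dist_coeffs" ([k1, k2, p1, p2, k3] as OpenCV has them; the pictures are not rectified), "R" (3x3) and "t" (3): a world point X has camera coordinates R X + t; the wrist camera has in their place "hand_eye" (4x4, takes a point from camera to tool coordinates, whose origin is the TCP and whose axes are the flange's). Camera axes: x right, y down, z forward; pixel columns grow to the right and rows downward; lengths in m; the calibration is good to about 2 mm. A picture is of the moment at which its call begins: read the wrist's pose just before it. camera_info takes no time and is no camera call.
A pose or a line that the arm cannot do raises ctrl.Unreachable and nothing moves.
- ticket.close_job(): hands the job in; it is judged then, once.
Trained networks look in the newest picture that a camera, given by its name, has taken for a name from the list of things; names that differ only in an ending like _2 or _b are one class to them, and where a whole thing is asked for, a point or a joint stands for the part that bears it (a point fixed in the world has none). Each returns a list of dicts, best first, with "p" (0 to 1); they miss things now and then, are a little off and sometimes report something else, mostly with a low value. They report only what shows in the picture. A call takes as long as a camera call. They do not tell look-alikes from the thing itself.
- models.recognise(camera, target): "point" ([column, row] in pixels, amid what is visible of it).
- models.masks_of(camera, target): "mask" (400x640 bool, what is visible of it) and "point" ([column, row] in pixels, amid what is visible of it).
The state is a dict: "time": time; "qpos": joint angles; "qd": joint speeds; "tau": joint torques, N m; "tcp_pos": TCP position; "eef_rot": TCP orientation; "contact_force": force on the tool from outside, world axes, zero at the start; "wrist_torque": the same for the moment, N m; "width": finger opening in m; "gripper_force": force on a finger pad.
Only numpy, scipy, OpenCV 4.12 (cv2) and the standard library are available. Lean on these libraries where they do the work, as an engineer would, in place of code of your own. Each camera call takes 0.05 s, during which the arm holds its last target. There are 200 camera calls.

## Task

The sliding arm of the laser-level stand is down at the foot of its post with its cam lever open, and would drop again if let go. Pinch its hand grip and the lever tip together, lightly enough that the lever stays open, and raise the arm until the top edge of its collar meets the lower edge of the tape band on the post; hold it there a moment, then squeeze the lever fully closed against the grip, letting the hand follow it, with the arm still at the mark. Finish with the grip and the closed lever still held firmly in the gripper (do not let go, I want to check the line first), and leave the other things on the board where they are.

Things in the scene. Friction and masses are not known exactly. Their poses are not given: they have to be found in the camera images.
- stand: laser-level bench stand, screwed to the board: black base plate 150 x 130 x 8 mm, black socket 46 x 62 mm to 42 mm height, upright aluminium post 25 (x) x 40 mm (y) with a scale, top at 236 mm. Origin on the board's surface at the post's axis, z up. The sliding arm's hand grip points along the stand's -x (towards the robot), its mount plate along +x; the cam lever is on the grip's +y side
- tape: band of brown paper tape, 20 mm high, wrapped round the post: the length mark. Origin on the post's axis at the height of the tape's LOWER edge (129 to 189 mm above the board); axes as the stand's
- height (a joint): height of the sliding arm on the post, m: 0 = right down on its stop, grows upward, 0.135 at most. With the lever open only about 0.5 N of friction stops it falling (the arm weighs about 0.33 kg, varying by a quarter); with the lever closed the cam brakes it on the post
- edge (a point): point on the post's axis at the height of the top edge of the arm's black plastic collar (collar 50 x 64 mm, 44 mm high, round the post); 89 mm above the board when the arm is right down; axes as the stand's
- slide_arm: the sliding arm: black collar on the post and, fixed to it, the black plastic hand grip (its bar is called grip_bar): along the stand's -x to 110 mm from the post's axis, 14 mm thick (y -12 to +2 mm), 26 mm high. Origin on the post's axis at the collar's underside (45 mm above the board with the arm right down); axes as the stand's. The bar's mid height is 24 mm above this origin
- pinch (a point): the place to pinch from above: 86 mm from the post's axis along the stand's -x, y = 0, at the bar's mid height (69 mm above the board with the arm right down); axes as the stand's. Pinch along the stand's y: one finger on the grip's ribbed -y face (12 mm to -y of this point), the other on the lever's bead. Nothing stands over the bar; the post's face is 73 mm away
- cam (a joint): cam lever angle, rad: 0 = fully closed, lying along the grip; grows as the lever swings out to the stand's +y, 0.62 at most; stays where left. Its upright pin is 34 mm from the post's axis along -x and 18 mm to +y; its tip is 56 mm from the pin. Pinching, it takes about 6 to 12 N to start it moving and up to about 15 N over the last 0.2 rad where the cam bites
- lever: the aluminium lever itself, 6 mm thick, 22 mm high, at the grip's mid height, ending in a rounded upright bead of 12 mm diameter. Origin on the lever's pin; the tip's bead is at (-56, -5) mm in its own x, y
- bead (a point): centre of the bead (12 mm diameter) at the lever's tip. Over the grip's -y face and the bead's outer face the pinch measures about 31 mm closed, 52 mm at 0.38 rad and 59 mm at 0.52 rad open. The grip cannot give sideways, so as a two-finger gripper closes the lever, the hand must move towards the grip (stand's -y) by half the closing, 10 to 14 mm
- square: silver aluminium carpenter's square lying flat, 250 x 150 mm, blades 30 mm wide, 4 mm thick; origin under the middle of the long blade; leave alone
- parts_bowl: black plastic parts bowl, 110 mm across, 32 mm high; origin under its centre; leave alone
- screw_tray: dark grey silicone screw tray with six compartments, 130 x 100 x 18 mm; origin under its centre; leave alone
- driver: ratchet driver lying on the board, black handle 32 mm thick, 210 mm long overall; origin under the front end of the handle; leave alone
- bracket0: steel L-bracket with two 60 mm legs, 22 mm wide, one leg standing up 60 mm; origin under the middle of the lying leg; it lies to the left of the stand's base; leave alone
- bracket1: the same kind of bracket, to the right of the stand's base; leave alone
- bracket2: the same kind of bracket, at the right side of the board; leave alone
- tape_roll: part-used roll of brown paper tape lying flat, 84 mm across, 20 mm high, just beyond the stand; origin under its centre; leave alone
Mind the look-alikes: they are no part of the job. Leave any green look-alike of the stand alone.

How it is judged:
By the outcome, as a careful person would: the job done as asked, in the order asked, and still so for the second after the job is handed in, while the arm keeps its last pose, push and grip.
It also fails if it takes over 35 s, if anything falls off the work surface, if the arm or the gripper's body presses on something with over 40 N, if the wrist force passes 120 N, or if a joint passes its speed limit or range.

## Working session

There is one attempt and no reset: what is moved stays moved. The work goes in short steps, each a Python script; the robot and the scene stay as the last script left them, time stands still between calls to the robot, and variables do not carry over. Pictures are saved under pics/ and viewed, at most 10 in all, crops included, and the job is handed in when it is done.

```bash
ls; mkdir -p pics
python3 - <<'E'
from station import ctrl,get_state,vision,models
import cv2,numpy as np
s=get_state();print(s['time'],s['tcp_pos'],s['eef_rot'],s['width'],ctrl.pinch_z)
ims=[]
for c in ["scene","side"]:
    im,d=vision.grab_frame(c);np.savez(f"pics/{c}0.npz",im=im,d=d);cv2.imwrite(f"pics/{c}0.png",im)
    for t in ["stand","tape","slide_arm","lever","bead"]:
        for r in models.recognise(c,t)[:3]: print(c,t,np.round(r['point']),round(r['p'],2),d[int(r['point'][1]),int(r['point'][0])])
    i=vision.camera_info(c);print(i)
E
```

```text
pics
0.0 [0.22636659 0.58201478 0.23043174] [-1.49147854e-04  1.84354920e-01  9.82859326e-01 -8.86756040e-04] 0.08511988669359233 -0.0187
scene stand [334. 252.] 0.9 1.0335102
scene stand [324. 171.] 0.85 1.4036157
scene stand [433. 244.] 0.68 1.0668035
scene tape [334. 200.] 0.6 0.96632403
scene tape [331. 244.] 0.59 1.0251749
scene slide_arm [326. 173.] 0.82 1.4084536
scene slide_arm [330. 248.] 0.64 1.0352128
scene slide_arm [428. 241.] 0.57 1.0641952
scene lever [352. 231.] 0.43 1.099289
scene bead [353. 232.] 0.44 1.204268
{'mtx': array([[385.86921464,   0.        , 322.55786468],
       [  0.        , 385.86921464, 204.52613538],
       [  0.        ,   0.        ,   1.        ]]), 'dist_coeffs': array([-0.04393327,  0.        ,  0.        ,  0.        ,  0.        ]), 'R': array([[-0.58039748,  0.8142115 ,  0.01408553],
       [ 0.43513315,  0.32470542, -0.83977707],
       [-0.6883298 , -0.48127541, -0.54274863]]), 't': array([ 0.35247782, -0.1152965 ,  1.52294756])}
side stand [309. 301.] 0.83 0.87660223
side stand [324. 202.] 0.62 1.2424867
side stand [241. 205.] 0.6 1.2451825
side tape [326. 168.] 0.49 1.180538
side slide_arm [236. 206.] 0.84 1.2510716
side slide_arm [314. 202.] 0.65 1.2411035
side slide_arm [305. 305.] 0.62 0.86624354
side lever [308. 206.] 0.57 1.2304776
side lever [222. 203.] 0.52 1.3841344
side lever [294. 315.] 0.49 0.8846409
side bead [296. 311.] 0.7 0.8534311
side bead [308. 207.] 0.54 1.2345676
{'mtx': array([[364.90958948,   0.        , 327.02153094],
       [  0.        , 364.90958948, 203.67449999],
       [  0.        ,   0.        ,   1.        ]]), 'dist_coeffs': array([-0.00905536,  0.        ,  0.        ,  0.        ,  0.        ]), 'R': array([[ 0.6757113 , -0.7369982 , -0.01574459],
       [-0.42054132, -0.36785255, -0.82935487],
       [ 0.60544136,  0.56702571, -0.55850031]]), 't': array([-0.40104718,  0.30743527,  0.92572392])}
```

View pics/scene0.png

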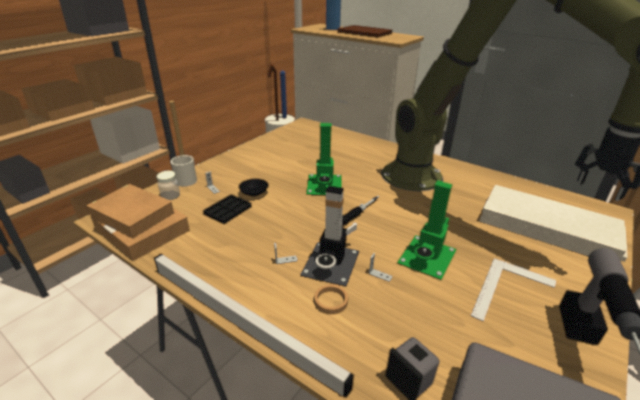

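View pics/side0.png

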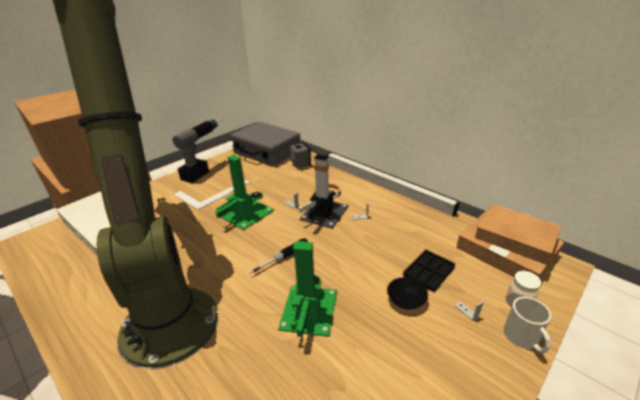

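```bash
cat > h.py <<'E'
import numpy as np,cv2
from station import vision
def pix2w(c,uv,d):
    i=vision.camera_info(c);n=cv2.undistortPoints(np.array([[uv]],float),i['mtx'],np.array(i['dist_coeffs']))[0,0]
    return i['R'].T@(np.array([n[0]*d,n[1]*d,d])-i['t'])
def proj(c,P):
    i=vision.camera_info(c);return cv2.projectPoints(np.array(P,float).reshape(-1,3),cv2.Rodrigues(i['R'])[0],i['t'],i['mtx'],np.array(i['dist_coeffs']))[0][:,0]
E
python3 - <<'E'
from h import *
for c,l in dict(scene=[(334,200),(324,171),(433,244),(334,252),(353,232)],side=[(309,301),(324,202),(241,205),(326,168),(308,206),(296,311)]).items():
    d=np.load(f"pics/{c}0.npz")['d']
    for u in l: print(c,u,pix2w(c,u,d[u[1],u[0]]).round(3))
E
```

```text
scene (334, 200) [0.615 0.037 0.209]
scene (324, 171) [ 0.279 -0.229  0.064]
scene (433, 244) [0.438 0.255 0.058]
scene (334, 252) [0.629 0.052 0.057]
scene (353, 232) [0.459 0.011 0.003]
side (309, 301) [ 0.243 -0.264  0.083]
side (324, 202) [0.588 0.007 0.077]
side (241, 205) [0.394 0.215 0.07 ]
side (326, 168) [0.601 0.007 0.202]
side (308, 206) [0.54  0.037 0.071]
side (296, 311) [ 0.203 -0.261  0.079]
```

Three stands show. In the scene picture they are black with an aluminium post at (335,235), green at (324,160) and green at (437,230). The black one fits, being black and aluminium with tape near its top, so I'll confirm it in one enlarged crop and fit the pose there.

Run:
```python
from h import *
a=cv2.imread('pics/scene0.png')[175:290,285:385];b=cv2.imread('pics/side0.png')[145:235,280:380]
a=cv2.resize(a,None,fx=4,fy=4,interpolation=3);b=cv2.resize(b,None,fx=4,fy=4,interpolation=3)
b=cv2.copyMakeBorder(b,0,a.shape[0]-b.shape[0],0,0,cv2.BORDER_CONSTANT)
cv2.imwrite('pics/crop1.png',np.hstack([a,b]))
# post points cloud from both cams
for c,box in dict(scene=(175,290,285,385),side=(145,235,280,380)).items():
    d=np.load(f'pics/{c}0.npz')['d'];P=[]
    for v in range(box[0],box[1]):
        for u in range(box[2],box[3]):
            if d[v,u]>0:
                p=pix2w(c,(u,v),d[v,u])
                if np.hypot(p[0]-.6,p[1]-.02)<.16: P.append(p)
    P=np.array(P)
    for lo,hi in [(.004,.02),(.05,.095),(.11,.25)]:
        q=P[(P[:,2]>lo)&(P[:,2]<hi)]
        print(c,lo,len(q),q.min(0).round(3),q.max(0).round(3),'rect',cv2.minAreaRect(q[:,:2].astype(np.float32)))
    print(P[:,2].max())
i=vision.camera_info('wrist');print(i['hand_eye'],i['mtx'])
```

```text
Traceback (most recent call last):
  File "h.py", line 4, in pix2w
    i=vision.camera_info(c);n=cv2.undistortPoints(np.array([[uv]],float),i['mtx'],np.array(i['dist_coeffs']))[0,0]
ValueError: time passes only in moves, steps and waits
```

View pics/crop1.png

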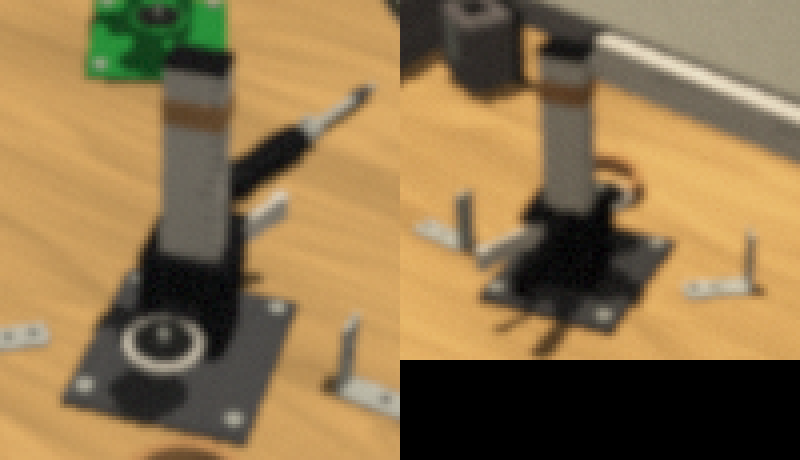

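The crop confirms the black base, aluminium post and brown tape (full-picture scene ≈(334,202), side ≈(420/4…) near (321,167)). The aluminium lever is swung out, at scene ≈(351,229). Next I'll fit the pose from the depth images and the mask.

```bash
cat > h.py <<'E'
import numpy as np,cv2,functools
from station import vision
@functools.lru_cache(None)
def info(c): return vision.camera_info(c)
def pts(c,d,box,Rt=None):
    """world points of depth inside box (v0,v1,u0,u1); returns points, pixels"""
    i=info(c);v,u=np.mgrid[box[0]:box[1],box[2]:box[3]];z=d[v,u].ravel();uv=np.c_[u.ravel(),v.ravel()].astype(float)
    n=cv2.undistortPoints(uv[:,None],i['mtx'],np.array(i['dist_coeffs']))[:,0]
    P=np.c_[n*z[:,None],z];k=z>0
    P=(P-i['t'])@i['R'] if Rt is None else P@Rt[:3,:3].T+Rt[:3,3]
    return P[k],uv[k].astype(int)
def proj(c,P):
    i=info(c);return cv2.projectPoints(np.array(P,float).reshape(-1,3),cv2.Rodrigues(i['R'])[0],i['t'],i['mtx'],np.array(i['dist_coeffs']))[0][:,0]
E
python3 - <<'E'
from h import *
for c,box in dict(scene=(175,290,285,385),side=(145,235,280,380)).items():
    f=np.load(f'pics/{c}0.npz');P,uv=pts(c,f['d'],box)
    k=np.hypot(P[:,0]-.6,P[:,1]-.02)<.16;P=P[k];uv=uv[k]
    for lo,hi in [(.004,.02),(.05,.095),(.12,.23)]:
        q=P[(P[:,2]>lo)&(P[:,2]<hi)]
        print(c,lo,len(q),np.percentile(q,[2,50,98],axis=0).round(3).tolist(),cv2.minAreaRect(q[:,:2].astype(np.float32)))
    # base plate: dark pixels on 8mm plane
    g=f['im'][uv[:,1],uv[:,0]].max(1)
    b=P[(P[:,2]>.002)&(P[:,2]<.016)&(g<85)]
    print('base',len(b),cv2.minAreaRect(b[:,:2].astype(np.float32)))
i=info('wrist');print(i['hand_eye'].round(3),i['mtx'][0,0])
E
```

```text
scene 0.004 1389 [[0.536, -0.066, 0.004], [0.649, 0.062, 0.009], [0.711, 0.162, 0.019]] ((0.5971201062202454, 0.022218629717826843), (0.28807783126831055, 0.261670857667923), 41.35844802856445)
scene 0.05 852 [[0.513, 0.003, 0.052], [0.628, 0.046, 0.067], [0.691, 0.143, 0.092]] ((0.5974562764167786, 0.03937622159719467), (0.17569854855537415, 0.15592694282531738), 56.33518981933594)
scene 0.12 614 [[0.592, 0.016, 0.122], [0.616, 0.038, 0.177], [0.624, 0.053, 0.226]] ((0.6126037836074829, 0.03865662217140198), (0.024458177387714386, 0.04831431806087494), 46.95396423339844)
base 912 ((0.5694102048873901, 0.018565043807029724), (0.2584586441516876, 0.12550780177116394), 18.2469425201416)
side 0.004 669 [[0.531, -0.094, 0.004], [0.596, 0.002, 0.009], [0.71, 0.158, 0.018]] ((0.6287767887115479, 0.032316312193870544), (0.23733235895633698, 0.30059611797332764), 39.913639068603516)
side 0.05 545 [[0.503, -0.013, 0.051], [0.575, 0.011, 0.076], [0.691, 0.14, 0.092]] ((0.6294218897819519, 0.028161272406578064), (0.18031615018844604, 0.23926593363285065), 65.2847671508789)
side 0.12 390 [[0.588, 0.008, 0.122], [0.596, 0.021, 0.178], [0.619, 0.045, 0.227]] ((0.599134087562561, 0.022092409431934357), (0.027861304581165314, 0.0470399484038353), 48.245582580566406)
base 390 ((0.5960781574249268, 0.0273740217089653), (0.1471969336271286, 0.17642003297805786), 48.973941802978516)
[[ 0.    -0.948 -0.319  0.082]
 [ 1.     0.     0.    -0.   ]
 [-0.    -0.319  0.948 -0.143]
 [ 0.     0.     0.     1.   ]] 297.9356157812823
```

```bash
cat >> h.py <<'E'
from scipy.spatial.transform import Rotation as Ro
def quat(yaw):  # tool x = stand -x, tool y = stand +y, z down
    c,s=np.cos(yaw),np.sin(yaw);q=Ro.from_matrix(np.array([[-c,-s,0],[-s,c,0],[0,0,-1.]])).as_quat();return q[[3,0,1,2]]
def T_tool(s):
    T=np.eye(4);q=s['eef_rot'];T[:3,:3]=Ro.from_quat([q[1],q[2],q[3],q[0]]).as_matrix();T[:3,3]=s['tcp_pos'];return T
E
python3 - <<'E'
from h import *
from station import ctrl,get_state,models
ctrl.movep([.515,0.0,.25],quat(np.radians(18)))
s=get_state();T=T_tool(s)@info('wrist')['hand_eye'];print(s['time'],s['qpos'].round(2),s['tcp_pos'])
im,d=vision.grab_frame('wrist');np.savez('pics/w1.npz',im=im,d=d,T=T);cv2.imwrite('pics/w1.png',im)
Pa,uva=pts('wrist',d,(0,400,0,640),T)
for t in ['bead','lever','slide_arm','tape']:
    for r in models.recognise('wrist',t)[:2]:
        j=np.argmin(((uva-r['point'])**2).sum(1));print(t,np.round(r['point']),r['p'],Pa[j].round(3))
E
```

```text
2.9167 [-0.01  0.32 -0.06  1.76  0.02  1.07  1.82] [0.51511372 0.00098667 0.249976  ]
bead [347. 207.] 0.65 [0.535 0.04  0.081]
bead [604. 104.] 0.6 [0.35  0.252 0.073]
lever [609. 100.] 0.97 [0.348 0.25  0.079]
lever [348. 203.] 0.86 [0.53  0.04  0.079]
slide_arm [322. 230.] 0.88 [0.569 0.022 0.082]
slide_arm [12. 34.] 0.64 [ 0.478 -0.376  0.01 ]
tape [319. 319.] 0.9 [0.592 0.026 0.2  ]
```

View pics/w1.png

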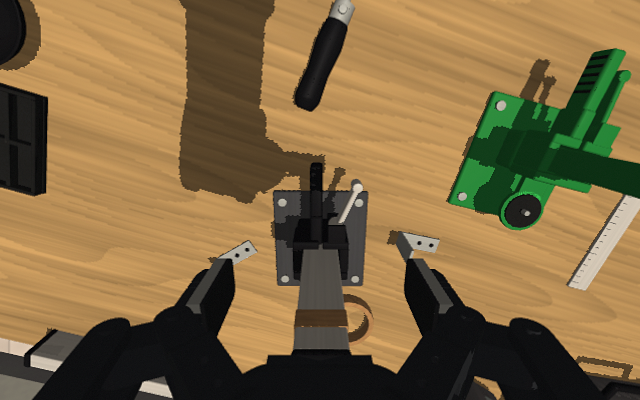

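The wrist picture shows the grip bar running up from (320,240) to its end at (316,165). The bead is at (357,187), the tape band is at rows 309–327, and brackets lie either side at (238,250) and (418,243).

Run:
```python
from h import *
f=np.load('pics/w1.npz');d=f['d'];im=f['im'];P,uv=pts('wrist',d,(150,350,260,390),f['T'])
k=(P[:,2]>.074)&(P[:,2]<.09)&(uv[:,0]<328)&(uv[:,1]<215)&(uv[:,0]>300)
b=P[k];print('bar',len(b),b[:,2].mean());r=cv2.minAreaRect(b[:,:2].astype(np.float32));print(r)
u,s,v=np.linalg.svd(b[:,:2]-b[:,:2].mean(0));ax=v[0]*np.sign(v[0][0]);yb=np.arctan2(ax[1],ax[0]);print('yaw bar',np.degrees(yb),s/np.sqrt(len(b)))
# post front face
k=(P[:,2]>.11)&(P[:,2]<.22)&(uv[:,1]>245);q=P[k]
x,y=q[:,0],q[:,1];print('post',len(q),q.min(0),q.max(0))
A=np.linalg.lstsq(np.c_[y,np.ones(len(y))],x,rcond=None)[0];print('post yaw',np.degrees(np.arctan(-A[0])))
yaw=yb
X=np.array([np.cos(yaw),np.sin(yaw)]);Y=np.array([-X[1],X[0]])
print('bar: x range',np.percentile(b[:,:2]@X,[1,99]),'y range',np.percentile(b[:,:2]@Y,[3,50,97]))
for z0,z1 in [(.11,.14),(.14,.17),(.17,.22)]:
    m=q[(q[:,2]>z0)&(q[:,2]<z1)];print('post x face',np.median(m[:,:2]@X),'y',np.percentile(m[:,:2]@Y,[3,97]))
k=(uv[:,0]<372)&(uv[:,0]>335)&(uv[:,1]<225)&(P[:,2]>.072)&(P[:,2]<.09);l=P[k];print('lever',len(l),l[:,2].mean())
lx,ly=l[:,:2]@X,l[:,:2]@Y;j=lx<np.percentile(lx,25);print('lever tip',lx.min(),ly.max(),'mean of tip part',lx[j].mean(),ly[j].mean())
# tape column: brown
for uu in (312,320,328,336):
    out=[]
    for vv in range(296,334):
        B,G,R=im[vv,uu].astype(int);m=np.where((uv==[uu,vv]).all(1))[0]
        out.append((vv,R-B,round(float(P[m[0],2]),4) if len(m) else None))
    print(uu,[o for o in out if o[0]%2==0 or 304<o[0]<314][:14])
```

```text
bar 632 0.08151304998365891
((0.5271386504173279, 0.001268048770725727), (0.054878365248441696, 0.013414101675152779), 18.21994972229004)
yaw bar 18.157507587872875 [0.01607085 0.00401852]
post 3609 [0.5843683  0.00783322 0.11001175] [0.60560137 0.04887862 0.21995961]
post yaw 17.77569363234536
bar: x range [0.47421622 0.52830092] y range [-0.16951024 -0.16290297 -0.15637767]
post x face 0.5717219487855687 y [-0.1768101  -0.13964206]
post x face 0.5717074522012987 y [-0.17679196 -0.13960989]
post x face 0.5713566765108568 y [-0.17745071 -0.13930032]
lever 345 0.0787270878731356
lever tip 0.4926576302831872 -0.11251635118258976 mean of tip part 0.49694909044543445 -0.1177536492566499
312 [(296, np.int64(12), 0.1697), (298, np.int64(11), 0.174), (300, np.int64(12), 0.176), (302, np.int64(10), 0.1799), (304, np.int64(11), 0.1813), (305, np.int64(11), 0.1815), (306, np.int64(11), 0.184), (307, np.int64(10), 0.1846), (308, np.int64(11), 0.1871), (309, np.int64(23), 0.1891), (310, np.int64(38), 0.1902), (311, np.int64(39), 0.1907), (312, np.int64(38), 0.1922), (313, np.int64(39), 0.1938)]

[... 526 characters left out ...]
6), (304, np.int64(10), 0.1816), (305, np.int64(11), 0.1822), (306, np.int64(11), 0.184), (307, np.int64(11), 0.1842), (308, np.int64(10), 0.1862), (309, np.int64(23), 0.187), (310, np.int64(40), 0.1893), (311, np.int64(40), 0.1908), (312, np.int64(40), 0.1919), (313, np.int64(40), 0.1931)]
336 [(296, np.int64(11), 0.1691), (298, np.int64(11), 0.1727), (300, np.int64(11), 0.1767), (302, np.int64(12), 0.1779), (304, np.int64(11), 0.1819), (305, np.int64(11), 0.1823), (306, np.int64(10), 0.1829), (307, np.int64(11), 0.1844), (308, np.int64(9), 0.1855), (309, np.int64(23), 0.187), (310, np.int64(37), 0.1894), (311, np.int64(38), 0.1905), (312, np.int64(37), 0.1925), (313, np.int64(41), 0.1927)]
```

```bash
cat >> h.py <<'E'
from station import ctrl,get_state
YAW=np.radians(18.0);X=np.array([np.cos(YAW),np.sin(YAW)]);Y=np.array([-X[1],X[0]])
# stand frame: fit under yaw 18
AX=X*0.5838+Y*(-0.158) if False else None
a18=np.radians(18.157);O=np.array([np.cos(a18),np.sin(a18)])*.584+np.array([-np.sin(a18),np.cos(a18)])*(-.158)
def w(x,y,z): return list(O+X*x+Y*y)+[z]
def st(msg=''):
    s=get_state();p=np.array(s['tcp_pos']);r=p[:2]-O;f=np.array(s['contact_force'])
    print(msg,'t %.2f'%s['time'],'tcp(stand) %.1f %.1f %.1f'%(1e3*r@X,1e3*r@Y,1e3*p[2]),'w %.1f'%(1e3*s['width']),'pad',np.round(s['gripper_force'],1),'F(stand) %.1f %.1f %.1f'%(f[:2]@X,f[:2]@Y,f[2]),flush=True);return s
E
python3 - <<'E'
from h import *
st()
ctrl.movel(w(-.086,.018,.15),max_speed=.15);s=st('above')
r=np.array(s['tcp_pos'])-w(-.086,.018,.15);print('err',r*1e3)
g=np.array(w(-.086,.018,.047))-r;ctrl.movel(list(g),max_speed=.12);st('down')
ctrl.close_gripper(20);st('closed');ctrl.pause(.2);st('c2')
E
```

```text
t 3.17 tcp(stand) -94.4 -2.3 250.0 w 85.7 pad 0.0 F(stand) -0.4 0.3 0.2
above t 4.00 tcp(stand) -85.6 17.7 150.6 w 85.7 pad 0.0 F(stand) -0.2 0.1 -0.6
err [ 0.51451862 -0.16566271  0.63268046]
down t 5.02 tcp(stand) -86.0 18.2 47.0 w 85.5 pad 0.0 F(stand) -0.6 0.8 0.1
closed t 5.70 tcp(stand) -85.8 10.8 49.2 w 46.3 pad 17.3 F(stand) -5.2 -18.1 20.8
c2 t 5.90 tcp(stand) -85.9 10.8 49.2 w 46.0 pad 17.3 F(stand) -5.1 -18.2 21.1
```

The arm gave sideways under the grip (about 2.4 N/mm), so the lever was pushed in to about 0.27 rad. I'll swing it back out with a fingertip and pinch again with the sideways spring allowed for. The arm still rests on its stop, so nothing is lost. First I'll check the bracket clearance on the +y side.

Run:
```python
from h import *
f=np.load('pics/w1.npz');P,uv=pts('wrist',f['d'],(0,400,0,640),f['T'])
r=np.c_[(P[:,:2]-O)@X,(P[:,:2]-O)@Y]*1e3
k=(r[:,0]>-140)&(r[:,0]<-30)&(r[:,1]>55)&(r[:,1]<200)&(P[:,2]>.012)&(P[:,2]<.13);print('obst',k.sum(),r[k].min(0) if k.any() else '',r[k].max(0) if k.any() else '')
ctrl.ungrasp();st('open')
ctrl.movel(w(-.086,.018,.105),max_speed=.2);ctrl.movel(w(-.086,.0625,.105),max_speed=.15);s=st('over gap')
e=np.array(s['tcp_pos'])-w(-.086,.0625,.105)
ctrl.movel(list(np.array(w(-.086,.0625,.075))-e),max_speed=.1);s=st('above gap')
im,d=vision.grab_frame('wrist');cv2.imwrite('pics/w2.png',im[100:400,120:520])
```

```text
obst 15 [-57.57858544  56.36485886] [-44.63766392 194.71866706]
open t 6.38 tcp(stand) -86.5 18.9 46.2 w 85.7 pad 0.0 F(stand) 0.5 0.5 0.1
over gap t 7.27 tcp(stand) -86.4 62.7 104.3 w 85.5 pad 0.0 F(stand) 0.8 -0.5 -0.5
above gap t 7.71 tcp(stand) -85.9 61.7 75.4 w 85.1 pad 0.0 F(stand) -0.7 -0.3 0.4
```

View pics/w2.png

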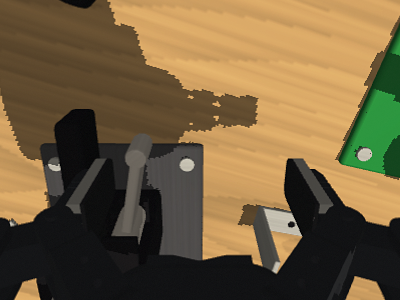

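The crop shows the left finger over the gap between the grip end (75,130) and the bead (140,150). It goes down and swings the lever out.

Run:
```python
from h import *
ctrl.movel(w(-.086,.0625,.051),max_speed=.1);s=st('in gap')
if abs(s['contact_force'][2])<6:
    ctrl.movel(w(-.086,.0795,.051),max_speed=.06);st('pushed')
    ctrl.movel(w(-.086,.072,.051),max_speed=.15)
    ctrl.movel(w(-.086,.072,.1),max_speed=.2);st('up')
    ctrl.movel(w(-.086,.027,.1),max_speed=.2);s=st('over')
    i=info('wrist');T=T_tool(s)@i['hand_eye'];im,d=vision.grab_frame('wrist');np.savez('pics/w3.npz',im=im,d=d,T=T)
    P,uv=pts('wrist',d,(100,330,200,480),T);r=np.c_[(P[:,:2]-O)@X,(P[:,:2]-O)@Y]*1e3
    k=(r[:,0]<-70)&(r[:,0]>-100)&(r[:,1]>8)&(r[:,1]<56)&(P[:,2]>.072)&(P[:,2]<.088);q=r[k]
    print('bead',k.sum(),q.min(0),q.max(0)); k=(r[:,0]<-70)&(r[:,0]>-108)&(r[:,1]<8)&(r[:,1]>-25)&(P[:,2]>.074)&(P[:,2]<.09);print('bar',np.percentile(r[k],[2,98],axis=0),P[k,2].mean())
```

```text
in gap t 8.16 tcp(stand) -86.0 62.5 51.2 w 85.5 pad 0.0 F(stand) -0.2 0.5 -0.1
pushed t 8.59 tcp(stand) -85.2 79.1 51.8 w 85.7 pad 1.3 F(stand) 0.6 -3.2 0.7
up t 9.23 tcp(stand) -85.7 72.3 100.7 w 85.6 pad 0.0 F(stand) -0.7 -0.3 -0.0
over t 9.61 tcp(stand) -86.9 26.3 98.9 w 85.7 pad 0.0 F(stand) -0.0 0.3 0.0
bead 523 [-89.68021211  33.73221115] [-70.00236038  49.38199319]
bar [[-107.20675933  -11.81249339]
 [ -70.75841563    1.78306383]] 0.08140061492116275
```

Run:
```python
from h import *
ctrl.movel(w(-.086,.026,.047),max_speed=.15);s=st('down')
ctrl.movel(w(-.086,.0285,.047),max_speed=.1);st('shift')
ctrl.close_gripper(20);s=st('closed')
```

```text
down t 10.16 tcp(stand) -86.0 26.7 46.9 w 85.4 pad 0.0 F(stand) -0.2 0.3 1.2
shift t 10.41 tcp(stand) -85.4 28.7 47.9 w 85.4 pad 0.0 F(stand) 0.1 -1.3 0.7
closed t 10.77 tcp(stand) -84.3 18.9 50.1 w 62.0 pad 19.6 F(stand) -3.7 -25.4 17.5
```

Run:
```python
from h import *
ctrl.movel(w(-.086,.0285,.075),max_speed=.08);s=st('up25')
if s['width']>.056:
    ctrl.movel(w(-.086,.0285,.1465),max_speed=.08);s=st('up')
    T=T_tool(s)@info('wrist')['hand_eye'];im,d=vision.grab_frame('wrist');np.savez('pics/w4.npz',im=im,d=d,T=T)
    cv2.imwrite('pics/w4.png',cv2.resize(im[100:380,210:430],None,fx=2,fy=2))
    P,uv=pts('wrist',d,(0,400,200,480),T);r=np.c_[(P[:,:2]-O)@X,(P[:,:2]-O)@Y]*1e3
    k=(r[:,0]<-40)&(r[:,0]>-108)&(r[:,1]<1)&(r[:,1]>-11)&(P[:,2]>.15);print('bar z',k.sum(),np.median(P[k,2]))
    k=(r[:,0]>-24)&(r[:,0]<-15)&(abs(r[:,1])<15)&(P[:,2]>.15)&(P[:,2]<.2);print('collar z',k.sum(),np.median(P[k,2]) if k.any() else '')
    k=(abs(r[:,0]+12.5)<4)&(abs(r[:,1])<12)&(P[:,2]>.17);c=im[uv[k,1],uv[k,0]].astype(int);br=(c[:,2]-c[:,0])>25
    zz=P[k,2]*1e3;print('tape z',np.percentile(zz[br],[0,1,3,97,99,100]).round(1) if br.any() else 'none')
    st()
```

```text
up25 t 11.27 tcp(stand) -84.4 18.9 76.7 w 61.6 pad 22.8 F(stand) 3.1 -27.4 -3.2
up t 12.31 tcp(stand) -84.4 18.8 148.1 w 61.4 pad 22.7 F(stand) 3.6 -26.5 -2.7
bar z 5732 0.1811349502895206
collar z 4 0.15184190278946563
tape z none
 t 12.36 tcp(stand) -84.4 18.8 148.1 w 61.4 pad 22.7 F(stand) 4.1 -26.1 -3.0
```

View pics/w4.png

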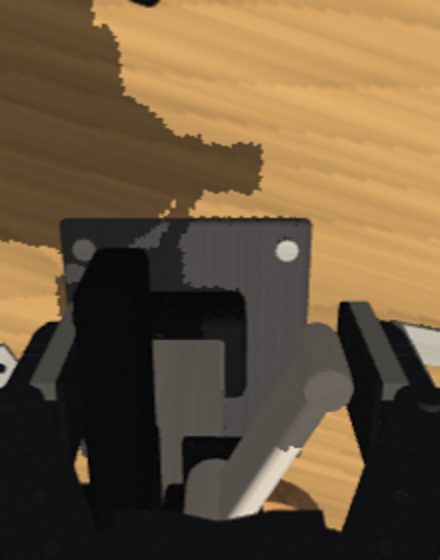

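The arm is raised and the lever still open at 61 mm, carrying about 3 N. The crop shows the collar hidden behind the hand, so I'll measure the mark with sub-pixel profiles along the post in the fixed cameras.

```bash
cat >> h.py <<'E'
FACES=dict(scene=[('+x',[(12.5,y) for y in (-12,-6,0,6,12)]),('+y',[(x,20) for x in (-6,0,6)])],side=[('-y',[(x,-20) for x in (-6,0,6)]),('-x',[(-12.5,y) for y in (-12,-6,0,6,12)])])
def prof(c,im,pl,zs):
    out=[]
    for x,y in pl:
        q=proj(c,[w(x/1e3,y/1e3,z/1e3) for z in zs]).astype(np.float32)
        out.append(cv2.remap(im,q[:,0][None],q[:,1][None],cv2.INTER_LINEAR)[0])
    return np.mean(out,0)
def show(tag,ims,zs):
    for c,im in ims.items():
        for n,pl in FACES[c]:
            p=prof(c,im,pl,zs);print(tag,c,n,' '.join(f'{z:.0f}:{int(a.mean())}/{int(a[2]-a[0])}' for z,a in zip(zs,p)))
E
python3 - <<'E'
from h import *
im0={c:np.load(f'pics/{c}0.npz')['im'] for c in ('scene','side')}
show('0',im0,np.arange(80,104,2));show('0',im0,np.arange(180,214,2))
im1={c:vision.grab_frame(c)[0] for c in ('scene','side')}
np.savez('pics/fix1.npz',**im1);show('1',im1,np.arange(172,214,2))
t=[cv2.resize(im1[c][v:v+90,u:u+90],(400,400),interpolation=3) for c,u,v in (('scene',290,180),('side',275,140))]
cv2.imwrite('pics/fix1.png',np.hstack(t))
E
```

```text
0 scene +x 80:27/2 82:36/3 84:49/5 86:65/9 88:77/11 90:87/13 92:92/14 94:95/13 96:96/14 98:97/14 100:98/14 102:97/14
0 scene +y 80:40/3 82:46/4 84:52/6 86:58/7 88:64/7 90:68/9 92:72/9 94:75/10 96:78/11 98:80/12 100:81/12 102:81/12
0 side -y 80:31/5 82:38/8 84:46/9 86:54/10 88:61/12 90:67/13 92:72/14 94:74/16 96:76/16 98:79/16 100:82/17 102:83/18
0 side -x 80:26/5 82:36/7 84:48/11 86:59/13 88:71/15 90:81/18 92:88/19 94:92/20 96:94/21 98:95/21 100:95/21 102:95/21
0 scene +x 180:99/14 182:98/15 184:96/18 186:93/22 188:86/30 190:79/40 192:73/47 194:69/49 196:68/50 198:68/51 200:68/51 202:69/50 204:73/48 206:79/42 208:87/34 210:92/24 212:95/18
0 scene +y 180:117/52 182:116/54 184:115/56 186:113/59 188:111/63 190:108/66 192:105/67 194:101/69 196:98/69 198:96/69 200:96/68 202:97/67 204:99/65 206:103/62 208:107/60 210:111/58 212:116/57
0 side -y 180:98/43 182:98/44 184:96/47 186:92/50 188:87/52 190:82/54 192:76/55 194:71/55 196:68/55 198:67/54 200:67/52 202:67/48 204:69/44 206:72/39 208:76/32 210:80/27 212:82/24
0 side -x 180:99/24 182:97/26 184:94/28 186:88/31 188:81/36 190:75/42 192:70/47 
[... 246 characters left out ...]
00:70/52 202:71/52 204:76/49 206:82/43 208:89/34 210:94/25 212:98/19
1 scene +y 172:24/1 174:28/1 176:32/1 178:37/4 180:44/7 182:52/10 184:58/15 186:62/21 188:65/26 190:65/32 192:66/37 194:65/40 196:66/43 198:67/45 200:69/46 202:72/46 204:77/44 206:81/41 208:85/38 210:87/33 212:89/29
1 side -y 172:16/1 174:18/1 176:22/4 178:27/6 180:34/11 182:42/16 184:49/21 186:52/26 188:55/31 190:57/35 192:59/39 194:60/41 196:61/44 198:63/45 200:65/47 202:68/46 204:71/44 206:75/39 208:79/34 210:84/29 212:87/25
1 side -x 172:16/1 174:15/0 176:17/0 178:19/0 180:21/2 182:23/4 184:25/5 186:28/6 188:30/8 190:31/9 192:32/10 194:30/9 196:29/9 198:29/8 200:28/8 202:29/8 204:30/6 206:31/5 208:32/4 210:35/4 212:38/5
```

View pics/fix1.png

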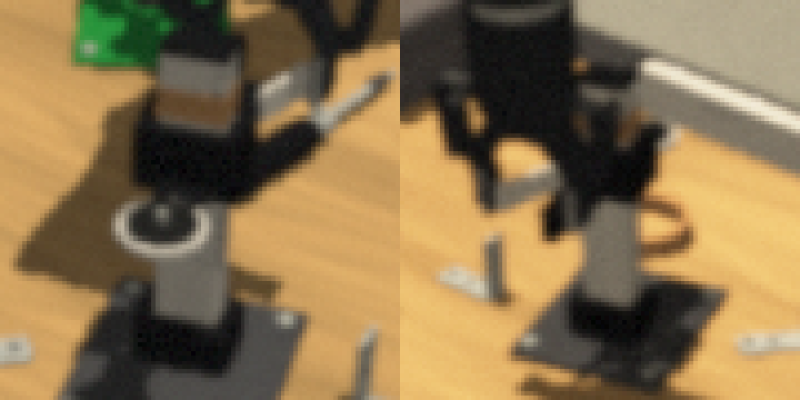

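Run:
```python
from h import *
from scipy.optimize import least_squares
for n,zn in (('w1',.082),('w3',.082),('w4',.181)):
    f=np.load(f'pics/{n}.npz');P,uv=pts('wrist',f['d'],(0,400,0,640),f['T']);r=np.c_[(P[:,:2]-O)@X,(P[:,:2]-O)@Y]*1e3
    k=(r[:,0]<-50)&(r[:,0]>-106)&(r[:,1]<0)&(r[:,1]>-10)&(abs(P[:,2]-zn)<.006)
    A=np.c_[r[k,0]+80,np.ones(k.sum())];c=np.linalg.lstsq(A,P[k,2]*1e3,rcond=None)[0];print(n,k.sum(),np.percentile(P[k,2],[10,50,90])*1e3,'slope,z@-80',c)
    if n=='w1':
        im=f['im']
        k=(r[:,0]<-14)&(r[:,0]>-24)&(abs(r[:,1])<15)&(P[:,2]>.05)&(P[:,2]<.11);print('collar top z',np.percentile(P[k,2],[10,50,90]))
        for u in (322,):
            m=(uv[:,0]==u)&(uv[:,1]>225)&(uv[:,1]<262);print([(int(b),int(im[b,a].mean()),*(np.r_[r[j],P[j,2]*1e3]).round(0).astype(int)) for (a,b),j in zip(uv[m],np.where(m)[0])])
# scene fit
zs=np.arange(165,222,1.);from scipy.ndimage import gaussian_filter1d as G
zf=np.arange(40,240,.1)
def mdl(b,t,s,K,A,B):
    m=np.where(zf<b,0,np.where(zf<t,1,np.where(zf<t+20,2,1)));v=np.array([K,A,B])[m];return G(v,s/.1,axis=0)
im0=np.load('pics/scene0.npz')['im'];im1=np.load('pics/fix1.npz')['scene']
for tag,im in (('0',im0),('1',im1)):
    zz=np.r_[np.arange(75,215,1.)] if tag=='0' else np.arange(166,215,1.)
    p=prof('scene',im,FACES['scene'][0][1],zz)
    def res(q):
        b,t,s,kg,a0,a1,a2,b0,b1,b2=q;M=mdl(b,t,s,[kg]*3,[a0,a1,a2],[b0,b1,b2]);return np.ravel([np.interp(zz,zf,M[:,i])-p[:,i] for i in range(3)])
    for b0 in ([85] if tag=='0' else [180,184,188]):
        o=least_squares(res,[b0,188.4,2.5,12,92,97,104,46,68,95],diff_step=1e-3);print(tag,o.x.round(2),o.cost)
```

```text
w1 445 [81.20795762 82.09185616 83.13238303] slope,z@-80 [5.94567801e-03 8.21421383e+01]
collar top z [0.08475612 0.08872132 0.08966542]
[(226, 10, np.int64(-41), np.int64(2), np.int64(81)), (227, 8, np.int64(-40), np.int64(2), np.int64(82)), (228, 9, np.int64(-39), np.int64(2), np.int64(82)), (229, 11, np.int64(-37), np.int64(2), np.int64(82)), (230, 13, np.int64(-36), np.int64(2), np.int64(82)), (231, 11, np.int64(-35), np.int64(2), np.int64(81)), (232, 9, np.int64(-34), np.int64(2), np.int64(81)), (233, 10, np.int64(-33), np.int64(2), np.int64(83)), (234, 8, np.int64(-31), np.int64(2), np.int64(82)), (235, 11, np.int64(-30), np.int64(2), np.int64(81)), (236, 7, np.int64(-29), np.int64(2), np.int64(82)), (237, 9, np.int64(-28), np.int64(2), np.int64(83)), (238, 9, np.int64(-26), np.int64(2), np.int64(82)), (239, 9, np.int64(-25), np.int64(2), np.int64(81)), (240, 9, np.int64(-23), np.int64(2), np.int64(81)), (241, 11, np.int64(-23), np.int64(2), np.int64(83)), (242, 12, np.int64(-21), np.int64(2), np.int64(81)), (243, 36, np.int64(-12), np.int64(2), np.int64(66)), (244, 49, np.int6
[... 792 characters left out ...]
.int64(-13), np.int64(1), np.int64(107)), (260, 74, np.int64(-13), np.int64(1), np.int64(108)), (261, 74, np.int64(-11), np.int64(1), np.int64(108))]
w3 1388 [81.23929745 82.03488312 82.89977686] slope,z@-80 [7.81479326e-03 8.20507469e+01]
w4 2305 [178.98835976 179.6536997  180.42324843] slope,z@-80 [3.14713489e-03 1.79684282e+02]
0 [ 85.16 188.12   4.17  17.03  91.16 101.04 105.7   42.66  68.68  95.05] 419.62121854565765
1 [182.71 188.09   3.97  13.76  98.27 106.42 110.24  43.03  70.56  97.63] 80.94668189399233
1 [182.75 188.07   3.96  13.76  98.27 106.42 110.24  43.03  70.56  97.63] 80.91860242957618
1 [182.7  188.11   3.97  13.76  98.27 106.42 110.24  43.03  70.56  97.63] 80.9070321497347
```

Cross-checks agree that the raise so far is about 97.6 mm: bar top 82.1→179.7, scene edge fit 97.5, TCP 98.0. The tape edge is at 188.1, so the raise needs to be 99.1. The last 1.5 mm is next, then the hold.

```bash
cat >> h.py <<'E'
def barz(guess):
    s=get_state();T=T_tool(s)@info('wrist')['hand_eye'];im,d=vision.grab_frame('wrist')
    P,uv=pts('wrist',d,(100,400,200,440),T);r=np.c_[(P[:,:2]-O)@X,(P[:,:2]-O)@Y]*1e3
    k=(r[:,0]<-50)&(r[:,0]>-106)&(r[:,1]<0)&(r[:,1]>-10)&(abs(P[:,2]*1e3-guess)<5);return np.median(P[k,2])*1e3,k.sum()
E
python3 - <<'E'
from h import *
print(barz(180))
z=.148;ctrl.movel(w(-.086,.0285,z),max_speed=.02);st();b=barz(181);print(b)
if abs(b[0]-181.15)>.3:
    z+=(181.15-b[0])/1e3;ctrl.movel(w(-.086,.0285,z),max_speed=.02);st();print(barz(181))
ctrl.pause(1.2);print(z,barz(181));st()
im=vision.grab_frame('scene')[0];np.savez('pics/fix2.npz',scene=im);show('2',{'scene':im},np.arange(172,214,2))
E
```

```text
(np.float64(179.5559852993455), np.int64(2308))
 t 12.76 tcp(stand) -84.4 18.8 149.5 w 61.1 pad 22.8 F(stand) 3.1 -26.0 -2.6
(np.float64(181.08514974403383), np.int64(2297))
0.148 (np.float64(181.04500661874306), np.int64(2313))
 t 14.06 tcp(stand) -84.4 18.8 149.5 w 61.5 pad 22.8 F(stand) 4.3 -26.4 -2.6
2 scene +x 172:12/0 174:13/-1 176:15/-1 178:18/0 180:26/1 182:37/5 184:51/11 186:63/21 188:71/31 190:74/41 192:73/48 194:71/52 196:70/53 198:70/52 200:70/52 202:72/51 204:76/49 206:82/43 208:89/34 210:95/25 212:99/18
2 scene +y 172:22/0 174:25/1 176:28/3 178:33/5 180:38/8 182:44/11 184:51/15 186:55/21 188:59/28 190:61/33 192:63/37 194:64/41 196:65/44 198:67/45 200:69/46 202:73/45 204:77/44 206:80/42 208:84/37 210:87/33 212:88/29
```

The arm has been held at the mark for over 1.2 s. Next is the close, with the hand following and the bar height servoed.

Run:
```python
from h import *
z=.148;y=.0285;ref=181.1
dz=lambda wd:57e-3*np.cos(np.arcsin(-.1045+wd/.114))
wl=get_state()['width']
for i in range(9):
    y=max(y-.003,.0035)
    # predicted pad advance: width change expected 6 mm/step once lever moves
    ctrl.movel(w(-.086,y,z),max_speed=.03);s=st(f'y{y*1e3:.1f} z{z*1e3:.1f}')
    wd=s['width'];b=barz(ref);print('bar',b)
    if b[1]>200 and abs(b[0]-ref)>.15: z+=np.clip((ref-b[0])/1e3,-.002,.002)
    z+=max(0,dz(max(wd-.004,.031))-dz(wd))*.7 if wd<wl-.002 and wd>.04 else 0
    wl=min(wl,wd)
    if y<=.0035 or abs(b[0]-ref)>2.5: break
st()
```

```text
y25.5 z148.0 t 14.36 tcp(stand) -84.5 15.7 149.5 w 55.2 pad 21.8 F(stand) 3.7 -28.0 -3.7
bar (np.float64(179.57711666522385), np.int64(2264))
y22.5 z150.1 t 14.68 tcp(stand) -84.5 11.8 151.7 w 47.3 pad 21.1 F(stand) 3.9 -28.6 -2.0
bar (np.float64(180.41118820289975), np.int64(2277))
y19.5 z151.2 t 14.99 tcp(stand) -84.5 9.5 152.7 w 42.5 pad 21.6 F(stand) 3.7 -26.9 -1.9
bar (np.float64(180.67771196495394), np.int64(2261))
y16.5 z152.0 t 15.29 tcp(stand) -84.6 7.3 153.4 w 38.3 pad 20.5 F(stand) 3.6 -23.3 -2.1
bar (np.float64(180.81993660640003), np.int64(2263))
y13.5 z152.3 t 15.59 tcp(stand) -84.6 4.7 153.8 w 33.5 pad 20.1 F(stand) 3.1 -23.7 -1.9
bar (np.float64(180.552546926513), np.int64(2247))
y10.5 z152.8 t 15.89 tcp(stand) -84.6 3.0 154.2 w 30.1 pad 21.6 F(stand) 3.2 -19.5 -1.8
bar (np.float64(180.5844130612473), np.int64(2234))
y7.5 z153.3 t 16.19 tcp(stand) -84.7 2.6 154.3 w 29.6 pad 22.7 F(stand) 4.1 -13.0 -2.6
bar (np.float64(180.67182227818518), np.int64(2250))
y4.5 z153.7 t 16.49 tcp(stand) -84.7 2.4 154.4 w 29.0 pad 22.5 F(stand) 3.6 -6.1 -4.3
bar (np.float64(180.68348458597998), np.int64(2232))
y3.5 z154.2 t 16.79 tcp(stand) -84.7 2.4 154.5 w 29.0 pad 21.9 F(stand) 5.1 -3.5 -5.9
bar (np.float64(180.6951576233636), np.int64(2242))
 t 16.84 tcp(stand) -84.7 2.4 154.5 w 29.1 pad 21.9 F(stand) 4.9 -3.9 -6.4
```

Run:
```python
from h import *
ctrl.close_gripper(60);st('firm');print(barz(181));ctrl.pause(.5);s=st('held');print(barz(181))
im=vision.grab_frame('scene')[0];show('3',{'scene':im},np.arange(176,196,2))
im2=vision.grab_frame('wrist')[0]
cv2.imwrite('pics/end.png',np.hstack([cv2.resize(im2[150:370,220:440],(400,400)),cv2.resize(im[180:270,290:380],(400,400),interpolation=3)]))
```

```text
firm t 17.06 tcp(stand) -84.7 1.2 154.6 w 25.8 pad 60.8 F(stand) 4.5 -7.0 -7.1
(np.float64(180.48002671896108), np.int64(2224))
held t 17.61 tcp(stand) -84.7 1.2 154.6 w 25.7 pad 60.8 F(stand) 4.5 -6.7 -5.6
(np.float64(180.48896936467278), np.int64(2231))
3 scene +x 176:16/0 178:20/0 180:29/3 182:42/6 184:57/12 186:70/21 188:76/31 190:76/41 192:74/48 194:72/51
3 scene +y 176:30/3 178:37/5 180:44/8 182:51/12 184:57/17 186:61/21 188:64/26 190:65/32 192:66/37 194:66/41
```

View pics/end.png

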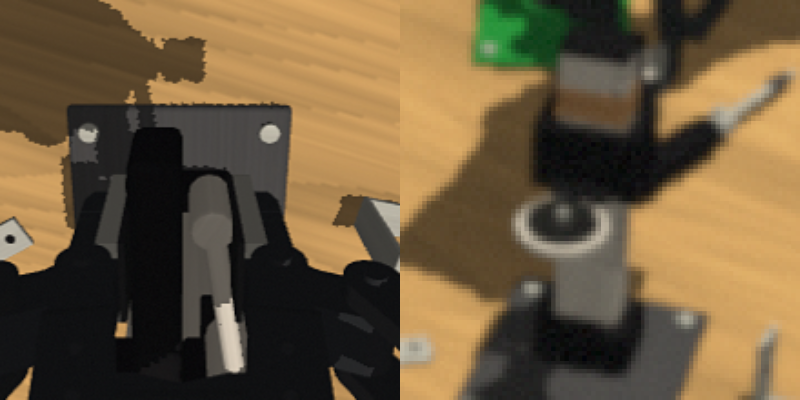

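The final picture shows the lever lying along the grip, with its bead at (210,230) between the pads. The collar meets the tape's lower edge to within about 0.6 mm, and the grip is firm, so I'm handing in.

Run:
```python
from station import ticket
print(ticket.close_job())
```

```text
the job is handed in; nothing more can be done
None
```

The job is handed in: by my measurements the collar's top edge sits about 0.6 mm below the tape's lower edge, with the lever closed and the grip and lever held at 60 N. My first pinch half-closed the lever, so I pushed it open again with a fingertip before raising the arm; the bar also dipped about 1.5 mm briefly as the lever began to close.

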